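# Take apart the stacked lunch tins and clear the corn cobs into the compost caddy

## Robot

A 6-joint arm with a two-finger parallel gripper is mounted at the origin on a cart in front of the work surface, level with it; the furniture and walls round the work are solid. World frame = base frame: x ahead of the robot, y to its left, z up, the work surface at z = 0. Lengths are in m, angles in degrees, forces in N, time in s.
With the tool pointing down it reaches from about 0.35 to 0.875 m from the base axis. Payload 4.2 kg.
Tool frame: the origin (TCP) lies midway between the tips of the shut fingers; the grasp point (between the pads) lies 19 mm behind it; z points along the fingers, y is the line along which they close (so a half turn about z gives the same grasp; the last joint's range is limited). The gripper opens to 87 mm and grips with 3 to 60 N. Pads are 19 mm wide; open, the fingers measure 117 mm over their backs; the gripper's body (75 mm by 190 mm) begins 51 mm behind the grasp point.
Start: joints at [80.65, 22.042, 0.453, 0, -68.411, -14.817], TCP at [0.256, 0.57, 0.223] pointing down, gripper open.
Joint ranges: [-179.83, 179.83], [-69.29, 118.12], [-61.27, 80.66], [-181.25, 117.63], [-171.15, -9.14], [-177.46, 177.46]. Speed limits (degrees/s): [159.86, 159.86, 180, 180, 180, 180].

## Interface

Orientations are given as a 3x3 rotation matrix whose columns are the frame's x, y, z axes.
In Python, from station import sensors, eyes, workorder gives the robot as it stands.
- The arm moves only by the shell command python3 -m handwheel 'ROWS'. ROWS is a JSON list of rows, 1 to 8 of them, each of 7 numbers: the opening from 0.0 (shut) to 1.0 (fully open), then dx, dy, dz in m, then a rotation vector rx, ry, rz in degrees; each row is the pose to reach, as a shift and turn from the pose commanded when the command began, along the tool's axes at that moment; what a row does not reach only later rows make up. A row lasts 1/10 s, in which the tool goes at most 0.05 m and 8.59 degrees, less where a joint would pass 70% of its speed; a pose out of reach is approached as far as the arm can. The fingers move at their own pace and stop on an object; the grip force is fixed at half the most. Time passes only in rows, so rows that do not move let the fingers close. It prints the time, the measured TCP pose, the force, the opening and the grip force at its end.
- sensors.sense(): the state, without advancing time (a new reading comes with each control period).
- eyes.capture(name): name is "side" or "top" or "wrist"; returns a dict with "pixels" (480x640x3 uint8, red, green, blue), "z_map" (480x640 float32, m along the optical axis (not along the pixel's ray), 0 where there is no reading), "K" (3x3 intrinsics, pixels), "distortion" ([k1, k2, p1, p2, k3] as OpenCV has them; the pictures are not rectified), "world_from_camera" (4x4, takes a point from camera to world coordinates). Camera axes: x right, y up, looking along -z (the intrinsics and any distortion apply to the point x, -y, -z); pixel columns grow to the right and rows downward; lengths in m; the calibration is good to about 2 mm. A picture is of the moment at which its call begins.
- workorder.finish_job(): hands the job in; it is judged then, once.
The state is a dict: "time_s": time; "joints": joint angles; "joint_velocities": joint speeds; "effort": joint torques, N m; "tcp_pos": TCP position; "ee_rot": TCP orientation; "wrist_force": force on the tool from outside, world axes, zero at the start; "moment": the same for the moment, N m; "gripper_width": opening from 0.0 (shut) to 1.0 (fully open); "gripper_force": force on a finger pad.
Only numpy, scipy, OpenCV 4.12 (cv2) and the standard library are available. Lean on these libraries where they do the work, as an engineer would, in place of code of your own. Each camera call takes 0.05 s, during which the arm holds its last target. There are 200 camera calls.

## Task

The stacked steel lunch tins have come home with corn cobs in them. Take the stack apart from the top, one part at a time: stand the lid, then the top tin, then the middle tin upright on free worktop on their own feet, leaving the bottom tin standing about where it is. Push every piece of cob, also one lying on the worktop if there is one, down through the pair of sprung flaps in the top of the compost caddy, so that the flaps shut again, and leave the other things on the worktop alone.

Things in the scene. Friction and masses are not known exactly. Their poses are not given: they have to be found in the camera images.
- caddy: Dark compost caddy, fixed, 164 long (its x) x 95 wide (its y) x 185 mm tall, origin at the centre of its underside. Its top has a rectangular opening 132 (x) x 73 (y) mm closed by two grey flaps that meet in the middle. Walls 4 mm, hollow inside.
- caddy_mouth (a point): Centre of the opening, level with the caddy's top (185 mm above its underside); same axes as the caddy. The free worktop runs from x = 0.40 to 0.62 and y = -0.36 to 0.18 m; a toaster 184 mm tall stands behind the caddy from x = 0.75, cabinets hang beyond x = 0.65.
- caddy_flap_a (a joint): Sprung flap 128 (x) x 35 x 3 mm, hinged on the opening's long edge at the caddy's -y side, meeting the other flap in the middle; 0 = shut, level; grows as it swings down, to 1.4 rad. Slippery; weak spring (the pair yields to 1 to 2 N). Hold a cob along the caddy's x, push it in until its top is over 30 mm under the rim, let go: it drops and the flaps shut.
- caddy_flap_b (a joint): The other flap, the same, hinged at the caddy's +y side.
- tin_lid: Steel lid of the stack, plate 130 (x) x 66 (y) mm, with a foot 120 x 56 x 6 mm below (it nests in the top tin, 54 mm above that tin's origin) and a black square knob 26 x 26 mm, from 10 to 42 mm above its origin, in its centre. Origin at the centre of the foot's underside, z up. 0.15 kg.
- tin_top: Steel tin, open on top, 130 (x) x 66 (y) x 60 mm tall, walls 3; origin under its centre, z up. A foot 120 x 56 x 6 mm nests into the tin below, so tins sit 54 mm apart; inner floor at 9 mm, inside 124 x 60. Grip from above across the 66 mm. About 0.2 kg. Third of the three tins, under the lid.
- tin_middle: Steel tin, open on top, 130 (x) x 66 (y) x 60 mm tall, walls 3; origin under its centre, z up. A foot 120 x 56 x 6 mm nests into the tin below, so tins sit 54 mm apart; inner floor at 9 mm, inside 124 x 60. Grip from above across the 66 mm. About 0.2 kg. Second of the three tins.
- tin_bottom: Steel tin, open on top, 130 (x) x 66 (y) x 60 mm tall, walls 3; origin under its centre, z up. A foot 120 x 56 x 6 mm nests into the tin below, so tins sit 54 mm apart; inner floor at 9 mm, inside 124 x 60. Grip from above across the 66 mm. About 0.2 kg. Lowest of the stack, on the worktop (0.3 kg); it stays there.
- cob_1: Piece of stripped corn cob, fluted, 50 long (its x) x 34 x 34 mm, origin at its middle; it rests on flat sides and does not roll. About 0.07 kg. If present, it lies in the bottom tin, lengthwise.
- cob_2: Piece of stripped corn cob, fluted, 50 long (its x) x 34 x 34 mm, origin at its middle; it rests on flat sides and does not roll. About 0.07 kg. If present, it lies in the middle tin, lengthwise.
- cob_3: Piece of stripped corn cob, fluted, 50 long (its x) x 34 x 34 mm, origin at its middle; it rests on flat sides and does not roll. About 0.07 kg. If present, it lies in the top tin, lengthwise.
- cob_4: Piece of stripped corn cob, fluted, 50 long (its x) x 34 x 34 mm, origin at its middle; it rests on flat sides and does not roll. About 0.07 kg. If present, it lies on the open worktop between the stack and the caddy.
- jam_jar: Bystander: jam jar, 65 dia x 96 mm, behind the work; origin under its centre.
- salt_shaker: Bystander: glass salt shaker, 44 dia x 90 mm, behind the work; origin under its centre.
- mug: Bystander: cream mug, 86 x 119 x 98 mm, behind the work; origin under its centre.

How it is judged (in metres and radians):
On the way, in this order (a step that is already met when the one before it is completed fails the run):
1. the lid stands on the worktop while the three tins are still nested (height (world z) of tin_lid between -0.006 and 0.006 m and angle between tin_lid's own z axis and vertical below 0.08 rad and linear speed of tin_lid below 0.03 m/s and world y of tin_lid below 0.2 m and contact force between tin_lid and the fingers below 0.05 N and z of tin_top in the frame of tin_middle between 0.045 and 0.065 m and horizontal distance between tin_top and tin_middle below 0.012 m and z of tin_middle in the frame of tin_bottom between 0.045 and 0.065 m and horizontal distance between tin_middle and tin_bottom below 0.012 m), for 0.2 s.
2. the top tin stands on the worktop while the middle tin is still nested in the bottom one (height (world z) of tin_top between -0.006 and 0.006 m and angle between tin_top's own z axis and vertical below 0.08 rad and linear speed of tin_top below 0.03 m/s and world y of tin_top below 0.2 m and contact force between tin_top and the fingers below 0.05 N and z of tin_middle in the frame of tin_bottom between 0.045 and 0.065 m and horizontal distance between tin_middle and tin_bottom below 0.012 m), for 0.2 s.
3. the middle tin stands on the worktop (height (world z) of tin_middle between -0.006 and 0.006 m and angle between tin_middle's own z axis and vertical below 0.08 rad and linear speed of tin_middle below 0.03 m/s and world y of tin_middle below 0.2 m and contact force between tin_middle and the fingers below 0.05 N), for 0.2 s.
At the end, for the whole second after the job is handed in: Lid and three tins stand upright (0.08 rad) on their feet on the worktop (origin within 6 mm of it, not on the cooker), released, at rest; bottom tin within 60 mm of its start; every cob present inside the caddy, at rest; flaps shut (under 0.08 rad) (all of step 3 and height (world z) of tin_lid between -0.006 and 0.006 m and angle between each of tin_lid, tin_top, tin_bottom's own z axis and vertical below 0.08 rad and linear speed of each of tin_lid, tin_top, tin_bottom below 0.03 m/s and world y of each of tin_lid, tin_top, tin_bottom below 0.2 m and contact force between each of tin_lid, tin_top, tin_bottom and the fingers below 0.05 N and height (world z) of tin_top between -0.006 and 0.006 m and height (world z) of tin_bottom between -0.006 and 0.006 m and distance of tin_bottom from where it was at the start of the episode below 0.06 m and x of cob_1 in the frame of caddy between -0.082 and 0.082 m and y of cob_1 in the frame of caddy between -0.048 and 0.048 m and z of cob_1 in the frame of caddy between 0 and 0.165 m and linear speed of each of cob_1, cob_2, cob_3, cob_4 below 0.05 m/s and x of cob_2 in the frame of caddy between -0.082 and 0.082 m and y of cob_2 in the frame of caddy between -0.048 and 0.048 m and z of cob_2 in the frame of caddy between 0 and 0.165 m and x of cob_3 in the frame of caddy between -0.082 and 0.082 m and y of cob_3 in the frame of caddy between -0.048 and 0.048 m and z of cob_3 in the frame of caddy between 0 and 0.165 m and x of cob_4 in the frame of caddy between -0.082 and 0.082 m and y of cob_4 in the frame of caddy between -0.048 and 0.048 m and z of cob_4 in the frame of caddy between 0 and 0.165 m and value of joint each of caddy_flap_a, caddy_flap_b below 0.08 rad); the robot touches nothing.
It fails at once if a bystander (jam jar, salt shaker, mug) is moved by more than 40 mm (distance of any of jam_jar, salt_shaker, mug from where it was at the start of the episode above 0.04 m).
Of cob_1, cob_2, cob_3, cob_4 only 3 to 4 are there at a start; the rules pass over those that are not, and their reading is None.
At some moment in a run one of cob_4, tin_lid may be knocked a few centimetres aside while the robot is not near it.
Once in a run the grip may slacken for a moment while it holds something.
It also fails if it takes over 210 s, if anything falls off the work surface, if the arm or the gripper's body presses on something with over 40 N, if the wrist force passes 120 N, or if a joint passes its speed limit or range.

## Working session

There is one attempt and no reset: what is moved stays moved. The work goes in short steps, Python scripts to look and compute and a shell command to move; the robot and the scene stay as the last step left them, time stands still between calls to the robot, and variables do not carry over. Pictures are saved under pics/ and viewed, at most 14 in all, crops included, and the job is handed in when it is done.

```bash
ls; mkdir -p pics; cat > h.py <<'E'
import numpy as np, cv2
from station import sensors, eyes, workorder
def cap(n,save=None):
    c=eyes.capture(n)
    if save: cv2.imwrite('pics/'+save+'.png',c['pixels'][:,:,::-1])
    return c
def cloud(c):
    "world xyz for each pixel (480x640x3), nan where none"
    h,w=c['z_map'].shape
    u,v=np.meshgrid(np.arange(w),np.arange(h))
    p=cv2.undistortPoints(np.stack([u,v],-1).reshape(-1,1,2).astype(float),c['K'],np.array(c['distortion'])).reshape(h,w,2)
    z=c['z_map'].astype(float); z=np.where(z>0,z,np.nan)
    P=np.stack([p[...,0]*z,-p[...,1]*z,-z],-1)
    T=np.array(c['world_from_camera'])
    return P@T[:3,:3].T+T[:3,3]
E
python3 - <<'E'
from h import *
s=sensors.sense(); print({k:np.round(v,3).tolist() for k,v in s.items()})
for n in('top','side'):
    c=cap(n,n+'0'); X=cloud(c); print(n,np.round(c['world_from_camera'],3).tolist()); np.save(n+'0.npy',X)
E
```

```text
pics
{'time_s': 0.0, 'joints': [80.651, 22.09, 0.38, -0.029, -68.409, -14.817], 'joint_velocities': [-0.071, 0.024, -0.026, 0.008, -0.137, -0.042], 'effort': [-0.0, -39.067, 18.74, 4.22, 0.011, -0.0], 'tcp_pos': [0.256, 0.57, 0.221], 'ee_rot': [[0.912, -0.41, -0.001], [-0.41, -0.912, -0.002], [0.0, 0.002, -1.0]], 'wrist_force': [-0.203, 0.129, 1.234], 'moment': [-0.028, -0.048, 0.013], 'gripper_force': 0.0, 'gripper_width': 1.002}
top [[0.013, 0.99, -0.14, 0.449], [-0.999, 0.017, 0.027, -0.092], [0.029, 0.14, 0.99, 1.238], [0.0, 0.0, 0.0, 1.0]]
side [[0.248, 0.497, -0.831, -0.217], [-0.969, 0.137, -0.207, -0.315], [0.011, 0.857, 0.516, 0.637], [0.0, 0.0, 0.0, 1.0]]
```

View pics/top0.png

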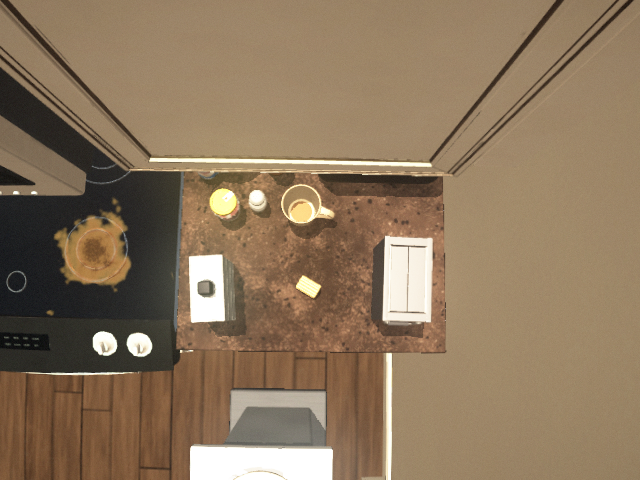

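View pics/side0.png

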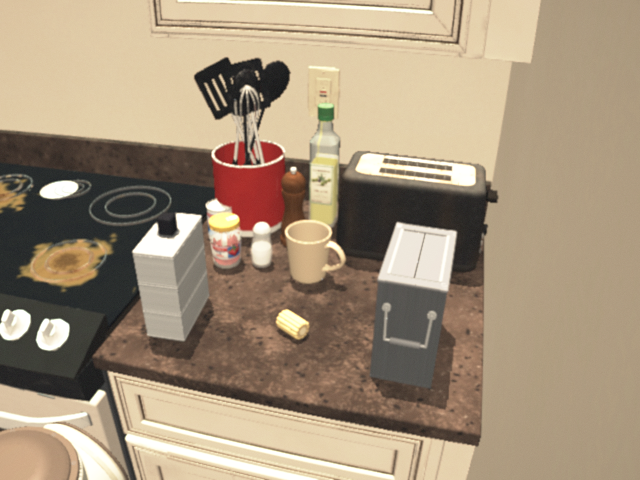

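The top view shows the stack at about (207,288) with its black knob, cob_4 at (308,287), and the caddy flaps around (408,280). The jar, shaker and mug are behind at rows 200–210. The side view confirms this layout.

```bash
cat >> h.py <<'E'
def rect(P):
    "minAreaRect of xy points in mm -> centre m, sizes mm, long axis angle deg in world (-90..90)"
    (cx,cy),(w,h),a=cv2.minAreaRect((P[:,:2]*1000).astype(np.float32))
    if w<h: w,h,a=h,w,a+90
    return np.round([cx/1000,cy/1000],4).tolist(),(round(w,1),round(h,1)),round((a+90)%180-90,1)
def big(m):
    n,l,s,_=cv2.connectedComponentsWithStats(m.astype(np.uint8)); 
    return l==1+np.argmax(s[1:,4]) if n>1 else m
def box(m,u0,u1,v0,v1):
    o=np.zeros_like(m); o[v0:v1,u0:u1]=m[v0:v1,u0:u1]; return o
E
python3 - <<'E'
from h import *
c=cap('top'); X=cloud(c); Z=X[...,2]; hsv=cv2.cvtColor(c['pixels'],cv2.COLOR_RGB2HSV)
def show(n,m):
    m=big(m&np.isfinite(Z)); P=X[m]; print(n,m.sum(),rect(P),'z',np.round(np.percentile(P[:,2],[5,50,95]),3))
show('lid',box((Z>.165)&(Z<.185),180,245,240,335))
show('knob',box((Z>.195),180,245,240,335))
show('caddy',box((Z>.17)&(Z<.2),370,440,225,335))
show('cob4',box((hsv[...,0]>18)&(hsv[...,0]<35)&(hsv[...,1]>90)&(hsv[...,2]>110)&(Z>.015),280,340,260,310))
w=box((abs(Z)<.008),175,450,170,355); P=X[w]; print('table',P.min(0),P.max(0),np.median(P[:,2]))
for n,b in (('jar',(205,245,185,225)),('salt',(245,270,185,215)),('mug',(278,340,180,230))):
    show(n,box(Z>.03,*b))
E
```

```text
lid 2089 ([0.4967, 0.1008], (130.6, 69.0), 4.0) z [0.169 0.172 0.176]
knob 176 ([0.4973, 0.101], (26.4, 24.4), -83.8) z [0.2   0.203 0.207]
caddy 3983 ([0.5207, -0.2937], (166.5, 97.0), -1.5) z [0.181 0.185 0.188]
cob4 26 ([0.4983, -0.0923], (44.1, 2.5), 60.6) z [0.018 0.024 0.03 ]
table [ 0.36118766 -0.42220139 -0.00798754] [0.77997326 0.21684331 0.00799461] 0.0004217474805183752
jar 727 ([0.6853, 0.0861], (59.6, 58.4), -2.9) z [0.062 0.095 0.099]
salt 315 ([0.698, 0.0172], (41.6, 36.4), -51.6) z [0.035 0.081 0.09 ]
mug 795 ([0.6767, -0.0901], (108.5, 83.7), 46.2) z [0.036 0.078 0.099]
```

```bash
cat >> h.py <<'E'
from scipy.spatial.transform import Rotation as Rn
def go(x,y,z,ang):
    "tool-axis delta to TCP (x,y,z), tool down, closing line at ang deg (mod 180) in world"
    s=sensors.sense(); R=np.array(s['ee_rot']); p=np.array(s['tcp_pos'])
    cur=np.degrees(np.arctan2(R[1,1],R[0,1])); d=(ang-cur+90)%180-90; a=np.radians(cur+d)
    yy=np.array([np.cos(a),np.sin(a),0]); zz=np.array([0,0,-1.]); xx=np.cross(yy,zz)
    D=R.T@np.stack([xx,yy,zz],1); rv=Rn.from_matrix(D).as_rotvec(degrees=True)
    print('GO',(x,y,z,ang),'d',np.round(R.T@(np.array([x,y,z])-p),4).tolist(),'rot',np.round(rv,1).tolist(),'cur',np.round(p,3),'j6',round(s['joints'][5]))
E
python3 - <<'E'
from h import *
c=cap('top'); X=cloud(c); Z=X[...,2]; hsv=cv2.cvtColor(c['pixels'],cv2.COLOR_RGB2HSV)
print(hsv[287,303:316].tolist(), np.round(Z[287,295:322],3))
m=box((Z>.015)&(Z<.06),280,335,265,310); m=big(m); print(m.sum(),rect(X[m]),np.percentile(Z[m],[5,50,95]))
# rays onto z=.034 using colour
cm=big(box((hsv[...,0]>15)&(hsv[...,0]<35)&(hsv[...,1]>80)&(hsv[...,2]>120),285,330,268,305)); print(cm.sum(),rect(X[cm]))
go(.498,-.092,.26,-28)
E
```

```text
[[30, 22, 255], [30, 20, 255], [30, 35, 255], [29, 82, 254], [28, 85, 255], [29, 69, 255], [30, 20, 255], [30, 22, 255], [30, 40, 255], [28, 84, 255], [27, 107, 254], [29, 55, 255], [30, 16, 255]] [-0.     0.028  0.026  0.025  0.03   0.03   0.029  0.033  0.034  0.033
  0.032  0.032  0.034  0.036  0.038  0.035  0.032  0.032  0.028  0.031
  0.033  0.032  0.029  0.034  0.025  0.027  0.003]
326 ([0.5114, -0.0998], (49.0, 33.7), 59.8) [0.0195678  0.03038883 0.03576431]
111 ([0.5129, -0.1001], (52.5, 36.8), 60.7)
GO (0.498, -0.092, 0.26, -28) d [0.4921, 0.5047, -0.0374] rot [0.1, 0.1, -86.2] cur [0.256 0.57  0.222] j6 -15
```

```bash
python3 -m handwheel '[[1,0,0,-0.07,0,0,0],[1,0,0,-0.07,0,0,0]]' ; python3 -c "
from h import *
go(.5114,-.0998,.29,60)"
```

```text
time_s: 0.4
tcp_pos: [0.2566, 0.5712, 0.2962]
ee_rot: [[0.913, -0.409, 0.003], [-0.409, -0.913, 0.004], [0.001, -0.005, -1.0]]
wrist_force: [0.4, 1.0, 0.8]
gripper_width: 1.003
gripper_force: 0.0
GO (0.5114, -0.0998, 0.29, 60) d [0.5069, 0.5082, 0.0041] rot [-0.3, -0.0, 5.9] cur [0.257 0.571 0.296] j6 -15
```

```bash
F='[1,0.507,0.508,0.004,0,0,5.9]'; python3 -m handwheel '[[1,0.3,0.3,0.002,0,0,5.9],[1,0.3,0.3,0.002,0,0,5.9],[1,0.3,0.3,0.002,0,0,5.9],[1,0.3,0.3,0.002,0,0,5.9],[1,0.3,0.3,0.002,0,0,5.9],[1,0.3,0.3,0.002,0,0,5.9],[1,0.3,0.3,0.002,0,0,5.9],[1,0.3,0.3,0.002,0,0,5.9]]' ; python3 -c "
from h import *
go(.5114,-.0998,.20,60)"
```

```text
time_s: 1.2
tcp_pos: [0.3982, 0.1944, 0.2908]
ee_rot: [[0.866, -0.5, 0.0], [-0.5, -0.866, 0.0], [0.0, -0.001, -1.0]]
wrist_force: [1.4, -0.9, 0.0]
gripper_width: 1.001
gripper_force: 0.0
GO (0.5114, -0.0998, 0.2, 60) d [0.2452, 0.1981, 0.0907] rot [-0.0, -0.0, -0.0] cur [0.398 0.194 0.291] j6 13
```

```bash
python3 -m handwheel '[[1,0.245,0.198,0.0,0,0,0],[1,0.245,0.198,0.0,0,0,0],[1,0.245,0.198,0.0,0,0,0],[1,0.245,0.198,0.0,0,0,0],[1,0.245,0.198,0.0,0,0,0],[1,0.245,0.198,0.0,0,0,0],[1,0.245,0.198,0.16,0,0,0],[1,0.245,0.198,0.16,0,0,0]]' ; python3 - <<'E'
from h import *
go(.5114,-.0998,.02,60)
c=cap('wrist','w1'); X=cloud(c); Z=X[...,2]; m=(Z>.015)&(Z<.05)&(X[...,0]>.45)&(X[...,0]<.57)&(abs(X[...,1]+.1)<.06); m=big(m); print(m.sum(),rect(X[m]),np.percentile(Z[m],[5,50,95]) if m.any() else 0)
E
```

```text
time_s: 2.0
tcp_pos: [0.51, -0.0942, 0.1908]
ee_rot: [[0.864, -0.504, 0.004], [-0.504, -0.864, 0.001], [0.003, -0.003, -1.0]]
wrist_force: [0.5, 0.4, -1.3]
gripper_width: 1.0
gripper_force: 0.0
GO (0.5114, -0.0998, 0.02, 60) d [0.0035, 0.0046, 0.1708] rot [-0.2, -0.2, -0.3] cur [ 0.51  -0.094  0.191] j6 52
1951 ([0.5134, -0.1003], (49.6, 31.6), 60.3) [0.01951129 0.03048903 0.0334816 ]
```

View pics/w1.png

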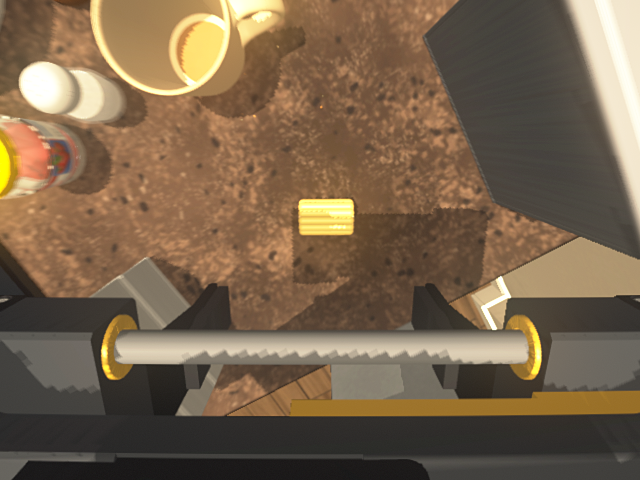

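The wrist view shows the cob at (326,217), lying along the closing line, so I'll descend onto it.

```bash
python3 -m handwheel '[[1,0.005,0.004,0.05,0,0,0],[1,0.005,0.004,0.1,0,0,0],[1,0.005,0.004,0.12,0,0,0],[1,0.005,0.004,0.12,0,0,0],[1,0.005,0.004,0.12,0,0,0]]' ; python3 -c "
from h import *
go(.513,-.1002,.011,60.5)"
```

```text
time_s: 2.55
tcp_pos: [0.5124, -0.0982, 0.0724]
ee_rot: [[0.866, -0.5, 0.002], [-0.5, -0.866, -0.001], [0.002, -0.0, -1.0]]
wrist_force: [0.2, 0.4, 0.2]
gripper_width: 0.997
gripper_force: 0.0
GO (0.513, -0.1002, 0.011, 60.5) d [0.0014, 0.0015, 0.0614] rot [-0.0, -0.1, -0.5] cur [ 0.512 -0.098  0.072] j6 53
```

```bash
python3 -m handwheel '[[1,0.001,0.0015,0.03,0,0,0],[1,0.001,0.0015,0.05,0,0,0],[1,0.001,0.0015,0.061,0,0,0],[1,0.001,0.0015,0.061,0,0,0],[0,0.001,0.0015,0.061,0,0,0],[0,0.001,0.0015,0.061,0,0,0],[0,0.001,0.0015,0.061,0,0,0],[0,0.001,0.0015,0.061,0,0,0]]';  python3 -m handwheel '[[0,0,0,0,0,0,0],[0,0,0,0,0,0,0],[0,0,0,-0.05,0,0,0],[0,0,0,-0.1,0,0,0],[0,0,0,-0.15,0,0,0],[0,0,0,-0.2,0,0,0],[0,0,0,-0.24,0,0,0],[0,0,0,-0.24,0,0,0]]';python3 -c "
from h import *
go(.5207,-.2937,.245,-1.5)"
```

```text
time_s: 3.35
tcp_pos: [0.5118, -0.1002, 0.0108]
ee_rot: [[0.865, -0.501, 0.001], [-0.501, -0.865, 0.0], [0.001, -0.001, -1.0]]
wrist_force: [-0.2, 0.6, 0.3]
gripper_width: 0.722
gripper_force: 0.0
time_s: 4.15
tcp_pos: [0.5146, -0.1005, 0.2569]
ee_rot: [[0.866, -0.5, 0.014], [-0.5, -0.866, -0.0], [0.012, -0.007, -1.0]]
wrist_force: [0.8, 0.4, -1.2]
gripper_width: 0.57
gripper_force: 30.0
GO (0.5207, -0.2937, 0.245, -1.5) d [0.1018, 0.1643, 0.0121] rot [-0.7, -0.4, 61.5] cur [ 0.515 -0.1    0.257] j6 53
```

```bash
python3 -m handwheel '[[0,0.1018,0.1643,0.005,0,0,61.5],[0,0.1018,0.1643,0.005,0,0,61.5],[0,0.1018,0.1643,0.005,0,0,61.5],[0,0.1018,0.1643,0.005,0,0,61.5],[0,0.1018,0.1643,0.005,0,0,61.5],[0,0.1018,0.1643,0.005,0,0,61.5],[0,0.1018,0.1643,0.005,0,0,61.5],[0,0.1018,0.1643,0.005,0,0,61.5]]'; python3 -m handwheel '[[0,0,0,0,0,0,0],[0,0,0,0,0,0,0]]'; python3 -c "
from h import *
go(.5207,-.2937,.13,-1.5)"
```

```text
time_s: 4.95
tcp_pos: [0.5165, -0.2934, 0.2437]
ee_rot: [[-0.029, -1.0, -0.002], [-1.0, 0.029, 0.001], [-0.001, 0.002, -1.0]]
wrist_force: [0.7, 0.5, -0.8]
gripper_width: 0.57
gripper_force: 30.0
time_s: 5.15
tcp_pos: [0.517, -0.2932, 0.2447]
ee_rot: [[-0.025, -1.0, -0.001], [-1.0, 0.025, 0.0], [-0.0, 0.001, -1.0]]
wrist_force: [0.1, 0.1, -0.6]
gripper_width: 0.571
gripper_force: 30.0
GO (0.5207, -0.2937, 0.13, -1.5) d [0.0005, -0.0038, 0.1147] rot [0.0, 0.0, 0.1] cur [ 0.517 -0.293  0.245] j6 13
```

```bash
python3 -m handwheel '[[0,0.0005,-0.0038,0.03,0,0,0],[0,0.0005,-0.0038,0.05,0,0,0],[0,0.0005,-0.0038,0.07,0,0,0],[0,0.0005,-0.0038,0.09,0,0,0],[0,0.0005,-0.0038,0.11,0,0,0],[0,0.0005,-0.0038,0.12,0,0,0],[0,0.0005,-0.0038,0.12,0,0,0],[0,0.0005,-0.0038,0.12,0,0,0]]'; python3 -m handwheel '[[0.8,0,0,0,0,0,0],[0.8,0,0,0,0,0,0],[0.8,0,0,0,0,0,0],[0.8,0,0,0,0,0,0],[0.8,0,0,-0.03,0,0,0],[0.8,0,0,-0.06,0,0,0],[0.8,0,0,-0.11,0,0,0],[0.8,0,0,-0.16,0,0,0]]'; python3 - <<'E'
from h import *
go(.497,.101,.29,4)
c=cap('wrist','w2')
E
```

```text
time_s: 5.95
tcp_pos: [0.5211, -0.2941, 0.1255]
ee_rot: [[-0.027, -1.0, 0.0], [-1.0, 0.027, -0.0], [0.0, -0.0, -1.0]]
wrist_force: [0.2, 0.2, -0.3]
gripper_width: 0.579
gripper_force: 30.9
time_s: 6.75
tcp_pos: [0.5204, -0.2939, 0.2866]
ee_rot: [[-0.027, -1.0, -0.001], [-1.0, 0.027, 0.0], [-0.0, 0.001, -1.0]]
wrist_force: [1.3, 0.3, -0.4]
gripper_width: 0.807
gripper_force: 0.0
GO (0.497, 0.101, 0.29, 4) d [-0.3941, 0.0341, -0.0034] rot [0.1, 0.0, -5.6] cur [ 0.52  -0.294  0.287] j6 12
```

View pics/w2.png

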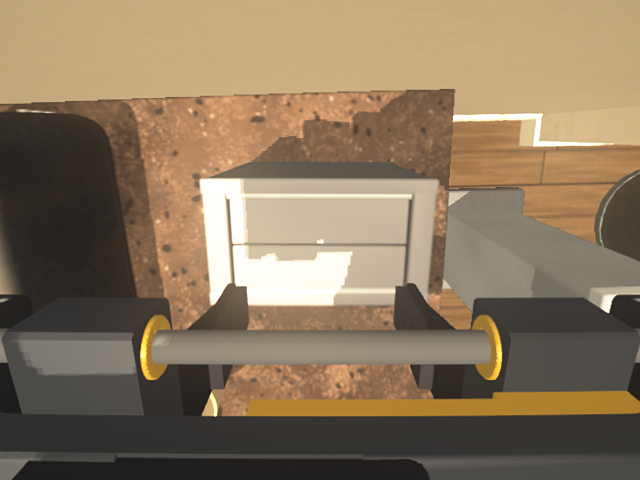

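The wrist view shows both flaps flat and meeting at row 244, and the cob is inside. Next is the lid.

```bash
python3 -m handwheel '[[1,-0.394,0.034,-0.003,0,0,-5.6],[1,-0.394,0.034,-0.003,0,0,-5.6],[1,-0.394,0.034,-0.003,0,0,-5.6],[1,-0.394,0.034,-0.003,0,0,-5.6],[1,-0.394,0.034,-0.003,0,0,-5.6],[1,-0.394,0.034,-0.003,0,0,-5.6],[1,-0.394,0.034,-0.003,0,0,-5.6],[1,-0.394,0.034,-0.003,0,0,-5.6]]'; python3 -m handwheel '[[0.8,0,0,0,0,0,0],[0.8,0,0,0,0,0,0]]'; python3 - <<'E'
from h import *
c=cap('wrist'); X=cloud(c); Z=X[...,2]; B=(abs(X[...,0]-.497)<.12)&(abs(X[...,1]-.1)<.1)
for a,b in((.195,.212),(.165,.18)):
    m=big(B&(Z>a)&(Z<b)); print(m.sum(),rect(X[m]),np.median(Z[m]))
go(.4972,.101,.178,4)
E
```

```text
time_s: 7.6
tcp_pos: [0.4972, 0.103, 0.2885]
ee_rot: [[0.071, -0.997, 0.001], [-0.997, -0.071, 0.001], [-0.001, -0.001, -1.0]]
wrist_force: [0.7, -0.6, -0.2]
gripper_width: 1.005
gripper_force: 0.0
time_s: 7.8
tcp_pos: [0.4975, 0.1018, 0.2881]
ee_rot: [[0.073, -0.997, 0.0], [-0.997, -0.073, -0.0], [0.0, -0.0, -1.0]]
wrist_force: [0.3, 0.1, 0.5]
gripper_width: 0.893
gripper_force: 0.0
1331 ([0.4983, 0.1007], (25.5, 25.4), 4.9) 0.20315263337491982
12762 ([0.4984, 0.1013], (131.5, 67.6), 4.3) 0.17162492392444026
GO (0.4972, 0.101, 0.178, 4) d [-0.0003, 0.0003, 0.1101] rot [-0.0, -0.0, 0.1] cur [0.498 0.101 0.288] j6 -26
```

```bash
python3 -m handwheel '[[0.6,0,0,0.04,0,0,0],[0.6,0,0,0.08,0,0,0],[0.6,0,0,0.1,0,0,0],[0.6,0,0,0.11,0,0,0],[0.6,0,0,0.11,0,0,0],[0,0,0,0.11,0,0,0],[0,0,0,0.11,0,0,0],[0,0,0,0.11,0,0,0]]'; python3 -m handwheel '[[0,0,0,0,0,0,0],[0,0,0,0,0,0,0],[0,0,0,0,0,0,0],[0,0,0,-0.01,0,0,0],[0,0,0,-0.02,0,0,0],[0,0,0,-0.04,0,0,0],[0,0,0,-0.07,0,0,0],[0,0,0,-0.07,0,0,0]]'; python3 -c "
from h import *
go(.5,-.185,.24,0)"
```

```text
time_s: 8.65
tcp_pos: [0.4984, 0.101, 0.1794]
ee_rot: [[0.07, -0.998, 0.002], [-0.998, -0.07, 0.001], [-0.001, -0.002, -1.0]]
wrist_force: [-0.2, -1.0, -0.2]
gripper_width: 0.412
gripper_force: 0.0
time_s: 9.45
tcp_pos: [0.5002, 0.1016, 0.253]
ee_rot: [[0.071, -0.997, 0.009], [-0.997, -0.071, 0.003], [-0.002, -0.009, -1.0]]
wrist_force: [1.1, 0.5, -1.6]
gripper_width: 0.298
gripper_force: 30.0
GO (0.5, -0.185, 0.24, 0) d [0.2859, 0.0207, 0.0121] rot [-0.5, 0.2, 4.1] cur [0.5   0.102 0.253] j6 -26
```

```bash
python3 -m handwheel '[[0,0.286,0.02,0,0,0,4],[0,0.286,0.02,0,0,0,4],[0,0.286,0.02,0,0,0,4],[0,0.286,0.02,0,0,0,4],[0,0.286,0.02,0,0,0,4],[0,0.286,0.02,0,0,0,4],[0,0.286,0.02,0,0,0,4],[0,0.286,0.02,0.05,0,0,4]]'; python3 -m handwheel '[[0,0,0,0.05,0,0,0],[0,0,0,0.1,0,0,0],[0,0,0,0.13,0,0,0],[0,0,0,0.13,0,0,0]]'; python3 - <<'E'
from h import *
c=cap('side','s3'); print(sensors.sense()['gripper_width'])
go(.5,-.185,.018,0)
E
```

```text
time_s: 10.25
tcp_pos: [0.5028, -0.1881, 0.2039]
ee_rot: [[-0.001, -1.0, 0.016], [-1.0, 0.0, -0.004], [0.004, -0.016, -1.0]]
wrist_force: [2.9, -0.0, -1.3]
gripper_width: 0.3
gripper_force: 30.0
time_s: 10.65
tcp_pos: [0.4939, -0.1849, 0.0636]
ee_rot: [[0.0, -1.0, -0.011], [-1.0, -0.0, 0.002], [-0.002, 0.011, -1.0]]
wrist_force: [-0.9, 0.9, -0.2]
gripper_width: 0.298
gripper_force: 30.0
0.2986930569462469
GO (0.5, -0.185, 0.018, 0) d [-0.0004, -0.0036, 0.0485] rot [0.3, 0.0, 0.1] cur [ 0.497 -0.185  0.067] j6 3
```

View pics/s3.png

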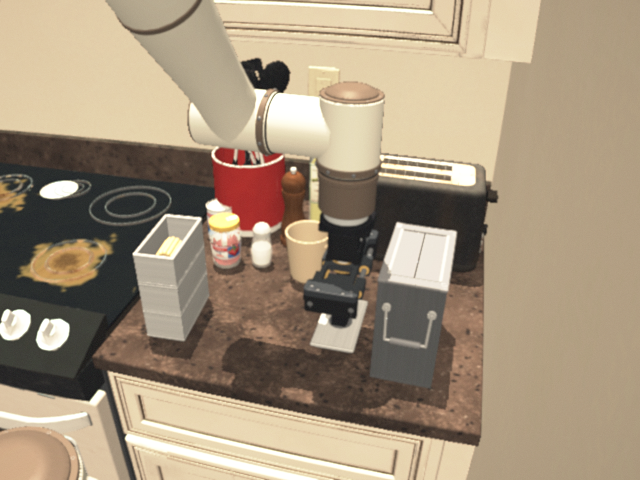

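The lid hangs level near (340,327) and the stack at (173,275) is still nested, with a cob showing in the top tin at (170,245). I'll lower the lid.

```bash
python3 -m handwheel '[[0,0,-0.003,0.02,0,0,0],[0,0,-0.003,0.035,0,0,0],[0,0,-0.003,0.042,0,0,0],[0,0,-0.003,0.045,0,0,0],[0,0,-0.003,0.048,0,0,0],[0,0,-0.003,0.048,0,0,0],[0,0,-0.003,0.048,0,0,0]]'; python3 -c "
from h import *
print(sensors.sense()['wrist_force'])"
```

```text
time_s: 11.4
tcp_pos: [0.5014, -0.186, 0.0208]
ee_rot: [[0.001, -1.0, 0.001], [-1.0, -0.001, -0.0], [0.0, -0.001, -1.0]]
wrist_force: [0.1, 0.9, -2.1]
gripper_width: 0.294
gripper_force: 30.0
[ 0.11371249  0.86017234 -2.11570482]
```

```bash
python3 -m handwheel '[[0,0,0,0.002,0,0,0],[0,0,0,0.004,0,0,0],[0,0,0,0.004,0,0,0],[0,0,0,0.004,0,0,0]]'; python3 -m handwheel '[[0.6,0,0,0,0,0,0],[0.6,0,0,0,0,0,0],[0.6,0,0,0,0,0,0],[0.6,0,0,0,0,0,0],[0.6,0,0,-0.04,0,0,0],[0.8,0,0,-0.09,0,0,0],[0.8,0,0,-0.14,0,0,0],[0.8,0,0,-0.19,0,0,0]]'; python3 - <<'E'
from h import *
go(.497,.101,.24,94)
E
```

```text
time_s: 11.8
tcp_pos: [0.5012, -0.186, 0.0168]
ee_rot: [[0.001, -1.0, 0.001], [-1.0, -0.001, -0.0], [0.0, -0.001, -1.0]]
wrist_force: [-1.6, 0.4, 6.0]
gripper_width: 0.299
gripper_force: 30.0
time_s: 12.6
tcp_pos: [0.5004, -0.1859, 0.208]
ee_rot: [[0.001, -1.0, -0.0], [-1.0, -0.001, 0.0], [-0.0, 0.0, -1.0]]
wrist_force: [0.7, 0.4, 0.4]
gripper_width: 0.764
gripper_force: 0.0
GO (0.497, 0.101, 0.24, 94) d [-0.2869, 0.0032, -0.032] rot [0.0, -0.0, 86.0] cur [ 0.5   -0.186  0.208] j6 3
```

```bash
python3 -m handwheel '[[1,-0.05,0,-0.06,0,0,8],[1,-0.1,0.003,-0.06,0,0,16],[1,-0.15,0.003,-0.06,0,0,24],[1,-0.2,0.003,-0.06,0,0,32],[1,-0.25,0.003,-0.06,0,0,40],[1,-0.287,0.003,-0.06,0,0,48],[1,-0.287,0.003,-0.06,0,0,56],[1,-0.287,0.003,-0.06,0,0,64]]'; python3 -m handwheel '[[1,0,0,0,0,0,8],[1,0,0,0,0,0,16],[1,0,0,0,0,0,22],[1,0,0,0,0,0,22],[1,0,0,0,0,0,22]]'; python3 - <<'E'
from h import *
c=cap('wrist','w4'); X=cloud(c); Z=X[...,2]; B=(abs(X[...,0]-.497)<.12)&(abs(X[...,1]-.1)<.1)
m=big(B&(Z>.155)&(Z<.175)); print(m.sum(),rect(X[m]),np.median(Z[m]))
go(.4975,.101,.14,94)
c=cap('top','t4'); X=cloud(c); Z=X[...,2]; B=(X[...,1]<-.11)&(X[...,1]>-.235)&(X[...,0]<.6)&(X[...,0]>.4)
for a,b in((.003,.02),(.03,.06)):
  m=big(B&(Z>a)&(Z<b)); print(m.sum(),rect(X[m]),np.median(Z[m]))
E
```

```text
time_s: 13.4
tcp_pos: [0.4976, 0.1046, 0.2658]
ee_rot: [[-0.89, -0.456, 0.0], [-0.456, 0.89, 0.001], [-0.0, 0.0, -1.0]]
wrist_force: [-0.0, -0.2, -0.1]
gripper_width: 1.004
gripper_force: 0.0
time_s: 13.9
tcp_pos: [0.4976, 0.101, 0.2659]
ee_rot: [[-0.996, -0.094, -0.0], [-0.094, 0.996, -0.0], [0.0, -0.0, -1.0]]
wrist_force: [0.6, 0.5, -0.3]
gripper_width: 0.998
gripper_force: 0.0
3807 ([0.498, 0.101], (131.1, 67.2), 4.3) 0.16716028930302357
GO (0.4975, 0.101, 0.14, 94) d [0.0001, 0.0, 0.126] rot [-0.0, -0.0, 1.3] cur [0.498 0.101 0.266] j6 -114
1221 ([0.5404, -0.203], (119.5, 63.6), -0.3) 0.010332890264788785
139 ([0.5473, -0.2097], (25.5, 25.0), -89.8) 0.04194699707188976
```

View pics/w4.png

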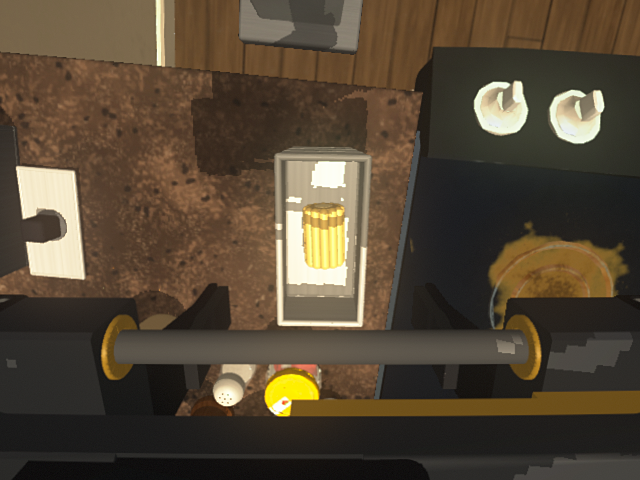

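The lid was knocked to (0.547,-0.210) but still stands flat and out of the way. The wrist view shows the open top tin at (322,240) with a cob at (325,235), so I'll grip that tin.

```bash
python3 -m handwheel '[[1,0,0,0.04,0,0,1.3],[1,0,0,0.08,0,0,1.3],[1,0,0,0.11,0,0,1.3],[1,0,0,0.127,0,0,1.3],[1,0,0,0.127,0,0,1.3],[0,0,0,0.127,0,0,1.3],[0,0,0,0.127,0,0,1.3],[0,0,0,0.127,0,0,1.3]]'; python3 -m handwheel '[[0,0,0,0,0,0,0],[0,0,0,-0.01,0,0,0],[0,0,0,-0.02,0,0,0],[0,0,0,-0.04,0,0,0],[0,0,0,-0.07,0,0,0],[0,0,0,-0.09,0,0,0],[0,0,0,-0.09,0,0,0]]'; python3 -c "
from h import *
go(.5,-.09,.22,90)"
```

```text
time_s: 14.8
tcp_pos: [0.4984, 0.1014, 0.1405]
ee_rot: [[-0.998, -0.069, 0.003], [-0.069, 0.998, 0.001], [-0.003, 0.001, -1.0]]
wrist_force: [0.3, 1.1, 0.5]
gripper_width: 0.813
gripper_force: 0.0
time_s: 15.5
tcp_pos: [0.4995, 0.1018, 0.2329]
ee_rot: [[-0.998, -0.069, 0.007], [-0.069, 0.998, 0.003], [-0.008, 0.003, -1.0]]
wrist_force: [0.7, -0.0, -2.2]
gripper_width: 0.755
gripper_force: 30.0
GO (0.5, -0.09, 0.22, 90) d [0.0129, -0.1914, 0.0123] rot [0.2, 0.4, 4.0] cur [0.5   0.102 0.233] j6 -116
```

```bash
python3 -m handwheel '[[0,0.013,-0.188,0,0,0,4],[0,0.013,-0.188,0,0,0,4],[0,0.013,-0.188,0,0,0,4],[0,0.013,-0.188,0,0,0,4],[0,0.013,-0.188,0,0,0,4],[0,0.013,-0.188,0.05,0,0,4],[0,0.013,-0.188,0.1,0,0,4],[0,0.013,-0.188,0.15,0,0,4]]'; python3 -m handwheel '[[0,0,0,0,0,0,0],[0,0,0,0.02,0,0,0],[0,0,0,0.03,0,0,0],[0,0,0,0.03,0,0,0],[0,0,0,0.03,0,0,0]]'; python3 -c "
from h import *
go(.5,-.085,.032,90); print(sensors.sense()['gripper_width'])"
```

```text
time_s: 16.3
tcp_pos: [0.497, -0.0871, 0.0773]
ee_rot: [[-1.0, 0.002, 0.001], [0.002, 1.0, 0.001], [-0.001, 0.001, -1.0]]
wrist_force: [1.4, 0.5, -3.2]
gripper_width: 0.758
gripper_force: 30.0
time_s: 16.8
tcp_pos: [0.4987, -0.0872, 0.0506]
ee_rot: [[-1.0, 0.0, 0.002], [0.0, 1.0, -0.0], [-0.002, 0.0, -1.0]]
wrist_force: [-0.3, 0.0, -2.1]
gripper_width: 0.755
gripper_force: 30.0
GO (0.5, -0.085, 0.032, 90) d [-0.0013, 0.0022, 0.0186] rot [-0.0, 0.1, -0.0] cur [ 0.499 -0.087  0.051] j6 -99
0.7546945667930985
```

```bash
python3 -m handwheel '[[0,0,0,0.008,0,0,0],[0,0,0,0.013,0,0,0],[0,0,0,0.016,0,0,0],[0,0,0,0.018,0,0,0],[0,0,0,0.019,0,0,0],[0,0,0,0.019,0,0,0]]'; python3 -c "
from h import *
c=cap('side','s5')"
```

```text
time_s: 17.4
tcp_pos: [0.4974, -0.0875, 0.0322]
ee_rot: [[-1.0, 0.0, -0.0], [0.0, 1.0, -0.0], [0.0, -0.0, -1.0]]
wrist_force: [-6.1, 3.1, 14.6]
gripper_width: 0.756
gripper_force: 30.0
```

View pics/s5.png

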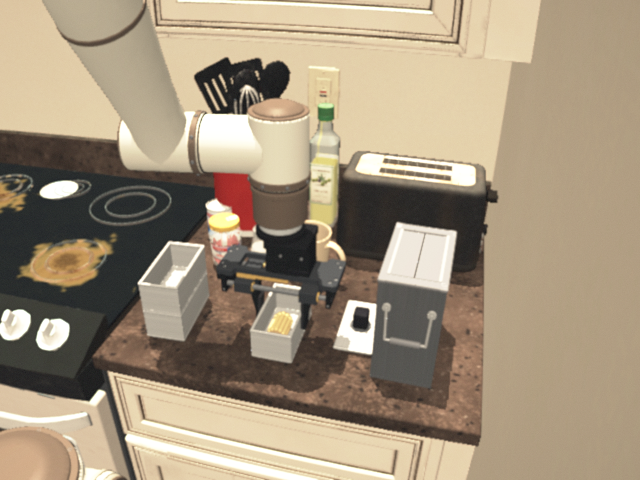

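The top tin rests on the worktop at (282,325) with its cob, the middle tin is still nested at (175,290), and the lid is at (358,325). I'll release the tin and rise.

```bash
python3 -m handwheel '[[1,0,0,0,0,0,0],[1,0,0,0,0,0,0],[1,0,0,0,0,0,0],[1,0,0,-0.04,0,0,0],[1,0,0,-0.09,0,0,0],[1,0,0,-0.14,0,0,0],[1,0,0,-0.18,0,0,0],[1,0,0,-0.18,0,0,0]]'; python3 -c "
from h import *
go(.4975,.101,.22,94)"
```

```text
time_s: 18.25
tcp_pos: [0.5015, -0.0875, 0.2165]
ee_rot: [[-1.0, -0.0, 0.014], [-0.0, 1.0, -0.0], [-0.014, -0.0, -1.0]]
wrist_force: [0.7, 0.5, 0.6]
gripper_width: 1.001
gripper_force: 0.0
GO (0.4975, 0.101, 0.22, 94) d [0.0039, 0.1885, -0.0036] rot [-0.0, 0.8, -4.0] cur [ 0.501 -0.087  0.217] j6 -99
```

```bash
python3 -m handwheel '[[1,0.002,0.188,0,0,0,-4],[1,0.002,0.188,0,0,0,-4],[1,0.002,0.188,0,0,0,-4],[1,0.002,0.188,0,0,0,-4],[1,0.002,0.188,0,0,0,-4],[1,0.002,0.188,0,0,0,-4]]'; python3 - <<'E'
from h import *
c=cap('wrist','w6'); X=cloud(c); Z=X[...,2]; B=(abs(X[...,0]-.497)<.12)&(abs(X[...,1]-.1)<.1)
m=big(B&(Z>.105)&(Z<.12)); print(m.sum(),rect(X[m]),np.median(Z[m]))
go(.4978,.101,.086,94)
c=cap('top','t6'); X=cloud(c); Z=X[...,2]; 
for n,a,b,y0,y1 in(('lid',.003,.02,-.24,-.13),('knob',.03,.055,-.24,-.13),('toptin',.053,.068,-.13,-.03)):
  m=big((X[...,1]<y1)&(X[...,1]>y0)&(X[...,0]<.63)&(X[...,0]>.4)&(Z>a)&(Z<b)); print(n,m.sum(),rect(X[m]),np.median(Z[m]))
E
```

```text
time_s: 18.85
tcp_pos: [0.4954, 0.1013, 0.2091]
ee_rot: [[-0.998, -0.071, -0.002], [-0.071, 0.998, -0.001], [0.002, -0.001, -1.0]]
wrist_force: [-1.3, -0.2, 0.5]
gripper_width: 1.001
gripper_force: 0.0
3564 ([0.4974, 0.1009], (129.9, 67.3), 4.4) 0.11322903055819183
GO (0.4978, 0.101, 0.086, 94) d [-0.0026, 0.0005, 0.1232] rot [-0.0, -0.1, -0.0] cur [0.495 0.1   0.209] j6 -116
lid 1464 ([0.546, -0.2076], (140.1, 64.7), 0.4) 0.010712160035880935
knob 137 ([0.5475, -0.2096], (25.5, 25.1), -88.5) 0.041632995366249315
toptin 400 ([0.4954, -0.087], (130.4, 65.7), 0.8) 0.05986263127069669
```

View pics/w6.png

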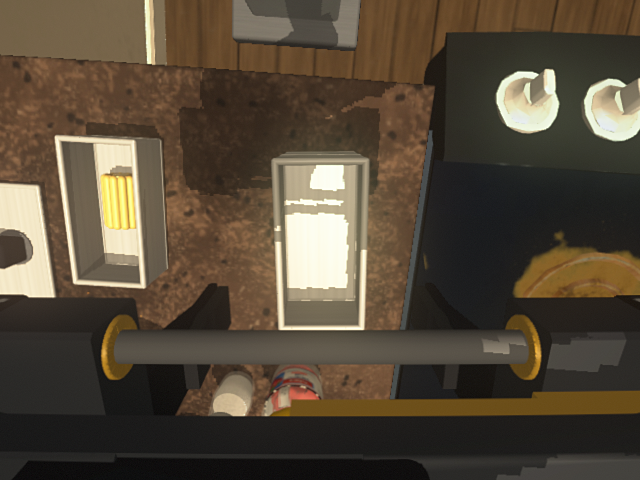

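The middle tin at (320,240) is empty, so cobs 1 and 3 remain. The top tin at (112,210) stands at (0.495,-0.087). I'll grip the middle tin.

```bash
python3 -m handwheel '[[1,-0.0025,0.0005,0.04,0,0,0],[1,-0.0025,0.0005,0.08,0,0,0],[1,-0.0025,0.0005,0.11,0,0,0],[1,-0.0025,0.0005,0.123,0,0,0],[1,-0.0025,0.0005,0.123,0,0,0],[0,-0.0025,0.0005,0.123,0,0,0],[0,-0.0025,0.0005,0.123,0,0,0],[0,-0.0025,0.0005,0.123,0,0,0]]'; python3 -m handwheel '[[0,0,0,0,0,0,0],[0,0,0,-0.01,0,0,0],[0,0,0,-0.02,0,0,0],[0,0,0,-0.04,0,0,0],[0,0,0,-0.07,0,0,0],[0,0,0,-0.07,0,0,0]]'; python3 -c "
from h import *
go(.497,.008,.11,90)"
```

```text
time_s: 19.75
tcp_pos: [0.499, 0.1014, 0.0883]
ee_rot: [[-0.998, -0.068, 0.002], [-0.068, 0.998, 0.001], [-0.002, 0.001, -1.0]]
wrist_force: [0.3, 0.5, -0.1]
gripper_width: 0.807
gripper_force: 0.0
time_s: 20.35
tcp_pos: [0.5011, 0.1025, 0.162]
ee_rot: [[-0.998, -0.07, 0.009], [-0.07, 0.998, 0.004], [-0.009, 0.003, -1.0]]
wrist_force: [-0.0, 0.3, -0.4]
gripper_width: 0.755
gripper_force: 30.0
GO (0.497, 0.008, 0.11, 90) d [0.0112, -0.0941, 0.0516] rot [0.2, 0.5, 4.0] cur [0.501 0.103 0.162] j6 -116
```

```bash
python3 -m handwheel '[[0,0.008,-0.098,0,0,0,2],[0,0.008,-0.098,0,0,0,2],[0,0.008,-0.098,0,0,0,2],[0,0.008,-0.098,0.04,0,0,2],[0,0.008,-0.098,0.07,0,0,2],[0,0.008,-0.098,0.09,0,0,2],[0,0.008,-0.098,0.09,0,0,2]]'; python3 -c "
from h import *
go(.497,.0045,.034,92); print(sensors.sense()['gripper_width'])"
```

```text
time_s: 21.05
tcp_pos: [0.4946, 0.0025, 0.0645]
ee_rot: [[-0.999, -0.033, -0.007], [-0.033, 0.999, -0.002], [0.007, -0.001, -1.0]]
wrist_force: [-0.7, -0.6, -1.1]
gripper_width: 0.754
gripper_force: 30.0
GO (0.497, 0.0045, 0.034, 92) d [-0.0026, 0.0019, 0.0305] rot [-0.1, -0.4, -0.1] cur [0.495 0.003 0.065] j6 -107
0.7542065314124079
```

```bash
python3 -m handwheel '[[0,-0.0005,0.002,0.01,0,0,0],[0,-0.0005,0.002,0.02,0,0,0],[0,-0.0005,0.002,0.025,0,0,0],[0,-0.0005,0.002,0.03,0,0,0],[0,-0.0005,0.002,0.032,0,0,0],[0,-0.0005,0.002,0.032,0,0,0]]'
```

```text
time_s: 21.65
tcp_pos: [0.4975, 0.005, 0.035]
ee_rot: [[-0.999, -0.034, -0.0], [-0.034, 0.999, -0.0], [0.0, -0.0, -1.0]]
wrist_force: [0.7, 0.9, -1.3]
gripper_width: 0.756
gripper_force: 30.0
```

```bash
python3 -m handwheel '[[0,0,0,0.001,0,0,0],[0,0,0,0.002,0,0,0],[0,0,0,0.002,0,0,0],[0.84,0,0,0.002,0,0,0],[0.84,0,0,0.002,0,0,0],[0.84,0,0,0.002,0,0,0]]';python3 -m handwheel '[[0.84,0,0,-0.02,0,0,0],[0.84,0,0,-0.04,0,0,0],[0.84,0,0,-0.07,0,0,0],[0.84,0,0,-0.1,0,0,0],[0.84,0,0,-0.15,0,0,0],[0.84,0,0,-0.15,0,0,0]]'; python3 - <<'E'
from h import *
c=cap('wrist','w7')
c=cap('top','t7'); X=cloud(c); Z=X[...,2]; hsv=cv2.cvtColor(c['pixels'],cv2.COLOR_RGB2HSV)
for n,a,b,y0,y1 in(('top',.053,.068,-.14,-.042),('mid',.053,.068,-.042,.055),('bot',.053,.068,.055,.16)):
  m=(X[...,1]<y1)&(X[...,1]>y0)&(X[...,0]<.63)&(X[...,0]>.4)&(Z>a)&(Z<b); print(n,m.sum(),rect(X[m]),np.median(Z[m]))
go(.5,-.05,.25,0)
E
```

```text
time_s: 22.25
tcp_pos: [0.4977, 0.005, 0.0332]
ee_rot: [[-0.999, -0.034, 0.0], [-0.034, 0.999, 0.0], [-0.0, 0.0, -1.0]]
wrist_force: [-0.5, -0.6, -0.2]
gripper_width: 0.834
gripper_force: 0.0
time_s: 22.85
tcp_pos: [0.5019, 0.0057, 0.1899]
ee_rot: [[-0.999, -0.036, 0.014], [-0.035, 0.999, 0.002], [-0.015, 0.002, -1.0]]
wrist_force: [1.1, -0.5, 1.3]
gripper_width: 0.838
gripper_force: 0.0
top 276 ([0.4954, -0.0873], (130.6, 65.0), 0.7) 0.05994831098813014
mid 132 ([0.4469, 0.0025], (65.7, 30.2), -86.4) 0.059868308334629305
bot 97 ([0.4395, 0.0948], (67.1, 19.9), -77.5) 0.05981663194267983
GO (0.5, -0.05, 0.25, 0) d [-0.0004, -0.0552, -0.0659] rot [-0.1, 0.2, -88.1] cur [0.498 0.005 0.184] j6 -107
```

View pics/w7.png

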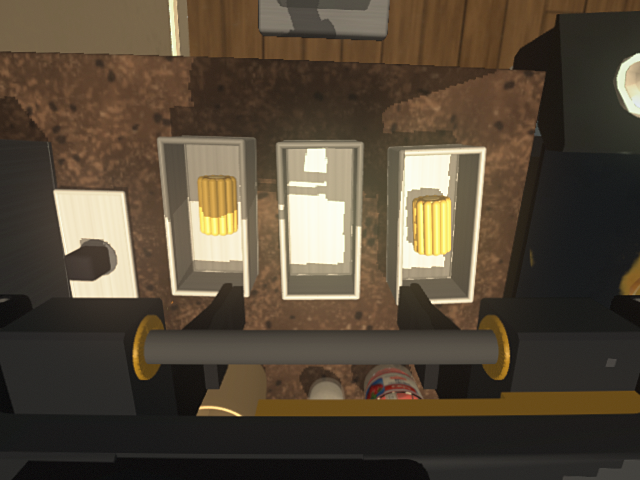

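The wrist view shows all three tins upright at (210,215), (318,220) and (435,225), with cobs at (218,205) in the top tin and (432,225) in the bottom one.

```bash
python3 - <<'E'
from h import *
c=cap('wrist'); X=cloud(c); Z=X[...,2]; hsv=cv2.cvtColor(c['pixels'],cv2.COLOR_RGB2HSV)
for n,y in(('cob3',-.087),('cob1',.101)):
  m=big((abs(X[...,1]-y)<.03)&(abs(X[...,0]-.497)<.06)&(Z>.03)&(Z<.048)&(hsv[...,1]>60)&(hsv[...,0]>12)&(hsv[...,0]<35)); print(n,m.sum(),rect(X[m]),np.percentile(Z[m],[5,50,95]))
E
```

```text
cob3 1977 ([0.4896, -0.0855], (49.6, 29.6), -0.5) [0.03389619 0.03993994 0.04275702]
cob1 1946 ([0.5006, 0.1045], (49.2, 29.9), 7.7) [0.03373394 0.03975696 0.04252237]
```

```bash
python3 -m handwheel '[[0.76,0.004,-0.045,-0.04,0,0,8.5],[0.76,0.008,-0.091,-0.04,0,0,17],[0.76,0.008,-0.091,-0.04,0,0,25],[0.76,0.008,-0.091,-0.04,0,0,33],[0.76,0.008,-0.091,-0.04,0,0,41],[0.76,0.008,-0.091,-0.04,0,0,49],[0.76,0.008,-0.091,-0.04,0,0,57],[0.76,0.008,-0.091,-0.04,0,0,65]]';python3 -m handwheel '[[0.76,0,0,0,0,0,8],[0.76,0,0,0,0,0,16],[0.76,0,0,0,0,0,24],[0.76,0,0,0,0,0,26.9],[0.76,0,0,0,0,0,26.9],[0.76,0,0,0,0,0,26.9]]'; python3 - <<'E'
from h import *
go(.4896,-.0855,.020,-.5)
E
```

```text
time_s: 23.8
tcp_pos: [0.4916, -0.0863, 0.2209]
ee_rot: [[-0.448, 0.894, -0.004], [0.894, 0.448, -0.0], [0.002, -0.004, -1.0]]
wrist_force: [-0.7, 0.6, 0.4]
gripper_width: 0.766
gripper_force: 0.0
time_s: 24.4
tcp_pos: [0.4927, -0.1247, 0.2188]
ee_rot: [[-0.054, 0.999, -0.002], [0.997, 0.054, 0.056], [0.057, 0.001, -0.998]]
wrist_force: [0.6, -0.3, 0.4]
gripper_width: 0.763
gripper_force: 0.0
GO (0.4896, -0.0855, 0.02, -0.5) d [0.028, -0.0013, 0.2007] rot [-0.0, -3.2, 3.6] cur [ 0.493 -0.125  0.219] j6 -177
```

Wrong turn direction: j6 is at its limit. I'll turn back the other way.

```bash
python3 -m handwheel '[[0.76,0,0,-0.03,0,0,-8],[0.76,0,0,-0.03,0,0,-16],[0.76,0,0,-0.03,0,0,-24],[0.76,0,0,-0.03,0,0,-32],[0.76,0,0,-0.03,0,0,-40],[0.76,0,0,-0.03,0,0,-48],[0.76,0,0,-0.03,0,0,-56],[0.76,0,0,-0.03,0,0,-64]]';python3 -m handwheel '[[0.76,0,0,0,0,0,-8],[0.76,0,0,0,0,0,-16],[0.76,0,0,0,0,0,-24],[0.76,0,0,0,0,0,-32],[0.76,0,0,0,0,0,-40],[0.76,0,0,0,0,0,-48],[0.76,0,0,0,0,0,-56],[0.76,0,0,0,0,0,-64]]'; python3 - <<'E'
from h import *
go(.4896,-.0855,.25,-.5)
E
```

```text
time_s: 25.2
tcp_pos: [0.493, -0.1254, 0.2495]
ee_rot: [[-0.924, 0.382, -0.0], [0.381, 0.923, 0.056], [0.022, 0.052, -0.998]]
wrist_force: [-0.5, -0.4, -0.4]
gripper_width: 0.76
gripper_force: 0.0
time_s: 26.0
tcp_pos: [0.493, -0.1254, 0.2495]
ee_rot: [[-0.748, -0.663, -0.0], [-0.662, 0.747, 0.056], [-0.037, 0.042, -0.998]]
wrist_force: [-0.9, -1.0, -1.1]
gripper_width: 0.763
gripper_force: 0.0
GO (0.4896, -0.0855, 0.25, -0.5) d [-0.0239, 0.0322, 0.0018] rot [1.4, 3.0, -47.9] cur [ 0.493 -0.125  0.25 ] j6 -49
```

```bash
python3 -m handwheel '[[0.76,-0.024,0.032,0,0.3,0.6,-8],[0.76,-0.024,0.032,0,0.5,1,-16],[0.76,-0.024,0.032,0,0.7,1.5,-24],[0.76,-0.024,0.032,0,0.9,2,-32],[0.76,-0.024,0.032,0,1.2,2.5,-40],[0.76,-0.024,0.032,0,1.4,3,-47.9],[0.76,-0.024,0.032,0,1.4,3,-47.9],[0.76,-0.024,0.032,0,1.4,3,-47.9]]'; python3 - <<'E'
from h import *
go(.4896,-.0855,.020,-.5)
E
```

```text
time_s: 26.8
tcp_pos: [0.4902, -0.0858, 0.2519]
ee_rot: [[-0.019, -1.0, 0.0], [-1.0, 0.019, 0.001], [-0.001, -0.0, -1.0]]
wrist_force: [0.0, 0.1, -0.2]
gripper_width: 0.759
gripper_force: 0.0
GO (0.4896, -0.0855, 0.02, -0.5) d [-0.0002, 0.0006, 0.2319] rot [-0.0, 0.0, -0.6] cur [ 0.49  -0.086  0.252] j6 -10
```

```bash
python3 -m handwheel '[[0.76,0,0,0.05,0,0,-0.6],[0.76,0,0,0.1,0,0,-0.6],[0.76,0,0,0.15,0,0,-0.6],[0.76,0,0,0.17,0,0,-0.6],[0.76,0,0,0.19,0,0,-0.6],[0.76,0,0,0.21,0,0,-0.6],[0.76,0,0,0.225,0,0,-0.6],[0.76,0,0,0.231,0,0,-0.6]]';python3 -m handwheel '[[0.76,0,0,0,0,0,0],[0,0,0,0,0,0,0],[0,0,0,0,0,0,0],[0,0,0,0,0,0,0],[0,0,0,0,0,0,0]]';python3 -c "
from h import *
go(.4896,-.0855,.27,-.5)"
```

```text
time_s: 27.6
tcp_pos: [0.4897, -0.0863, 0.0196]
ee_rot: [[-0.008, -1.0, -0.002], [-1.0, 0.008, 0.0], [-0.0, 0.002, -1.0]]
wrist_force: [-0.7, 0.4, -0.4]
gripper_width: 0.765
gripper_force: 0.0
time_s: 28.1
tcp_pos: [0.4909, -0.0863, 0.0219]
ee_rot: [[-0.006, -1.0, 0.002], [-1.0, 0.006, 0.001], [-0.001, -0.002, -1.0]]
wrist_force: [-0.5, -0.1, 2.7]
gripper_width: 0.573
gripper_force: 30.0
GO (0.4896, -0.0855, 0.27, -0.5) d [-0.0009, 0.0008, -0.2481] rot [-0.1, 0.0, 0.1] cur [ 0.491 -0.086  0.022] j6 -9
```

Gripped; lift and carry to the caddy.

```bash
python3 -m handwheel '[[0,0,0,-0.02,0,0,0],[0,0,0,-0.05,0,0,0],[0,0,0,-0.1,0,0,0],[0,0,0,-0.15,0,0,0],[0,0,0,-0.2,0,0,0],[0,0,0,-0.235,0,0,0],[0,0,0,-0.235,0,0,0]]';python3 -m handwheel '[[0,0.05,-0.015,0,0,0,1],[0,0.1,-0.03,0,0,0,1],[0,0.15,-0.03,0,0,0,1],[0,0.207,-0.03,0,0,0,1],[0,0.207,-0.03,0,0,0,1],[0,0.207,-0.03,0,0,0,1],[0,0.207,-0.03,0,0,0,1]]';python3 - <<'E'
from h import *
go(.5207,-.2937,.125,-1.5)
c=cap('side','s8')
E
```

```text
time_s: 28.8
tcp_pos: [0.4933, -0.0865, 0.2624]
ee_rot: [[-0.006, -1.0, 0.014], [-1.0, 0.006, 0.001], [-0.001, -0.014, -1.0]]
wrist_force: [-0.3, 0.2, 0.1]
gripper_width: 0.57
gripper_force: 30.0
time_s: 29.5
tcp_pos: [0.5185, -0.293, 0.2551]
ee_rot: [[-0.024, -1.0, -0.001], [-1.0, 0.024, 0.002], [-0.002, 0.001, -1.0]]
wrist_force: [-1.1, 0.6, -0.0]
gripper_width: 0.572
gripper_force: 30.0
GO (0.5207, -0.2937, 0.125, -1.5) d [0.0008, -0.0023, 0.1301] rot [0.0, 0.1, 0.1] cur [ 0.519 -0.293  0.255] j6 13
```

View pics/s8.png

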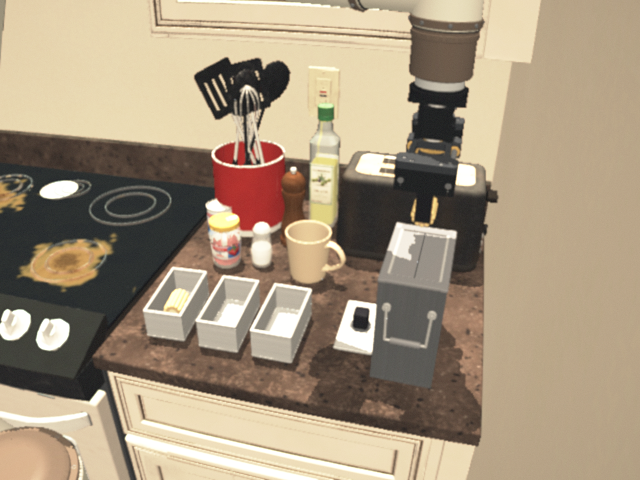

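The cob is held over the caddy at (427,208), the top tin is empty at (282,325), and the bottom tin still has its cob at (178,302). Now I'll push the held cob in.

```bash
python3 -m handwheel '[[0,0.0008,-0.0023,0.04,0,0,0],[0,0.0008,-0.0023,0.06,0,0,0],[0,0.0008,-0.0023,0.08,0,0,0],[0,0.0008,-0.0023,0.1,0,0,0],[0,0.0008,-0.0023,0.12,0,0,0],[0,0.0008,-0.0023,0.131,0,0,0],[0,0.0008,-0.0023,0.131,0,0,0],[0,0.0008,-0.0023,0.131,0,0,0]]'; python3 -m handwheel '[[0.8,0,0,0,0,0,0],[0.8,0,0,0,0,0,0],[0.8,0,0,0,0,0,0],[0.8,0,0,0,0,0,0],[0.8,0,0,-0.03,0,0,0],[0.8,0,0,-0.06,0,0,0],[0.8,0,0,-0.11,0,0,0],[0.8,0,0,-0.16,0,0,0]]'; python3 - <<'E'
from h import *
go(.5006,.1045,.25,7.7)
c=cap('side'); X=cloud(c); hsv=cv2.cvtColor(c['pixels'],cv2.COLOR_RGB2HSV); s=c['pixels'][225:300,380:460]; h=hsv[225:300,380:460]
print('yellow on caddy',((h[...,0]>15)&(h[...,0]<35)&(h[...,1]>90)&(h[...,2]>120)).sum())
c=cap('wrist'); X=cloud(c); m=(abs(X[...,0]-.5207)<.055)&(abs(X[...,1]+.2937)<.025); print('flap z',m.sum(),np.percentile(X[m][:,2],[1,50,99]))
E
```

```text
time_s: 30.35
tcp_pos: [0.5217, -0.2938, 0.1256]
ee_rot: [[-0.023, -1.0, 0.001], [-1.0, 0.023, 0.0], [-0.0, -0.001, -1.0]]
wrist_force: [-0.2, -0.2, -1.7]
gripper_width: 0.569
gripper_force: 30.9
time_s: 31.15
tcp_pos: [0.5207, -0.2945, 0.2865]
ee_rot: [[-0.024, -1.0, -0.001], [-1.0, 0.024, 0.001], [-0.001, 0.001, -1.0]]
wrist_force: [1.3, -0.5, -0.3]
gripper_width: 0.799
gripper_force: 0.0
GO (0.5006, 0.1045, 0.25, 7.7) d [-0.3984, 0.0296, 0.0367] rot [0.0, 0.0, -9.1] cur [ 0.521 -0.295  0.286] j6 13
yellow on caddy 0
flap z 22797 [0.18176562 0.33167316 0.40992288]
```

```bash
python3 -m handwheel '[[0.76,-0.05,0.03,0,0,0,-5],[0.76,-0.1,0.03,0,0,0,-9.1],[0.76,-0.15,0.03,0,0,0,-9.1],[0.76,-0.2,0.03,0,0,0,-9.1],[0.76,-0.25,0.03,0,0,0,-9.1],[0.76,-0.3,0.03,0.02,0,0,-9.1],[0.76,-0.35,0.03,0.03,0,0,-9.1],[0.76,-0.398,0.03,0.036,0,0,-9.1]]';python3 -m handwheel '[[0.76,0,0,0,0,0,0],[0.76,0,0,0,0,0,0],[0.76,0,0,0,0,0,0]]'; python3 - <<'E'
from h import *
c=cap('wrist'); X=cloud(c); Z=X[...,2]; hsv=cv2.cvtColor(c['pixels'],cv2.COLOR_RGB2HSV)
m=big((abs(X[...,1]-.101)<.03)&(abs(X[...,0]-.497)<.06)&(Z>.03)&(Z<.048)&(hsv[...,1]>60)&(hsv[...,0]>12)&(hsv[...,0]<35)); print(m.sum(),rect(X[m]),np.percentile(Z[m],[5,50,95]))
m=(X[...,1]>.05)&(X[...,1]<.15)&(X[...,0]>.41)&(X[...,0]<.58)&(Z>.055)&(Z<.066);m=big(m); print('bot rim',rect(X[m]))
go(.5006,.1045,.020,7.7)
E
```

```text
time_s: 32.05
tcp_pos: [0.4999, 0.096, 0.2501]
ee_rot: [[0.134, -0.991, 0.001], [-0.991, -0.134, 0.001], [-0.0, -0.001, -1.0]]
wrist_force: [-0.0, -0.3, 0.1]
gripper_width: 0.761
gripper_force: 0.0
time_s: 32.35
tcp_pos: [0.5007, 0.0937, 0.2509]
ee_rot: [[0.134, -0.991, 0.001], [-0.991, -0.134, 0.0], [-0.0, -0.001, -1.0]]
wrist_force: [-0.2, -1.0, 0.0]
gripper_width: 0.757
gripper_force: 0.0
1348 ([0.5015, 0.1047], (49.2, 30.5), 7.8) [0.03361026 0.03980384 0.04242962]
bot rim ([0.4982, 0.1012], (130.7, 67.4), 4.3)
GO (0.5006, 0.1045, 0.02, 7.7) d [-0.011, -0.001, 0.231] rot [-0.1, 0.0, -0.1] cur [0.501 0.093 0.251] j6 -21
```

```bash
python3 -m handwheel '[[0.76,-0.011,-0.001,0.05,0,0,0],[0.76,-0.011,-0.001,0.1,0,0,0],[0.76,-0.011,-0.001,0.15,0,0,0],[0.76,-0.011,-0.001,0.17,0,0,0],[0.76,-0.011,-0.001,0.17,0,0,0]]';python3 -c "
from h import *
go(.501,.1045,.020,7.7)"
```

```text
time_s: 32.9
tcp_pos: [0.4982, 0.1029, 0.0777]
ee_rot: [[0.132, -0.991, -0.006], [-0.991, -0.132, -0.003], [0.002, 0.006, -1.0]]
wrist_force: [-0.7, -0.7, -0.1]
gripper_width: 0.763
gripper_force: 0.0
GO (0.501, 0.1045, 0.02, 7.7) d [-0.0013, -0.0034, 0.0577] rot [0.4, -0.1, -0.1] cur [0.498 0.103 0.078] j6 -22
```

```bash
python3 -m handwheel '[[0.76,-0.001,-0.002,0.02,0,0,0],[0.76,-0.001,-0.002,0.04,0,0,0],[0.76,-0.001,-0.002,0.06,0,0,0],[0.76,-0.001,-0.002,0.06,0,0,0],[0,-0.001,-0.002,0.06,0,0,0],[0,-0.001,-0.002,0.06,0,0,0],[0,-0.001,-0.002,0.06,0,0,0],[0,-0.001,-0.002,0.06,0,0,0]]';python3 -m handwheel '[[0,0,0,0,0,0,0],[0,0,0,-0.02,0,0,0],[0,0,0,-0.05,0,0,0],[0,0,0,-0.1,0,0,0],[0,0,0,-0.15,0,0,0],[0,0,0,-0.2,0,0,0],[0,0,0,-0.235,0,0,0],[0,0,0,-0.235,0,0,0]]';python3 -c "
from h import *
go(.5207,-.2937,.255,-1.5)"
```

```text
time_s: 33.7
tcp_pos: [0.5029, 0.107, 0.0221]
ee_rot: [[0.135, -0.991, 0.003], [-0.991, -0.135, 0.001], [-0.001, -0.003, -1.0]]
wrist_force: [-1.4, -1.3, 6.0]
gripper_width: 0.57
gripper_force: 30.0
time_s: 34.5
tcp_pos: [0.5047, 0.1077, 0.2622]
ee_rot: [[0.135, -0.991, 0.013], [-0.991, -0.135, 0.006], [-0.004, -0.014, -1.0]]
wrist_force: [-0.5, 0.3, -0.8]
gripper_width: 0.572
gripper_force: 30.0
GO (0.5207, -0.2937, 0.255, -1.5) d [0.3999, 0.0386, 0.0051] rot [-0.8, 0.3, 9.3] cur [0.505 0.108 0.262] j6 -22
```

```bash
python3 -m handwheel '[[0,0.05,0.005,0,0,0,2],[0,0.1,0.01,0,0,0,4],[0,0.15,0.015,0,0,0,6],[0,0.2,0.02,0,0,0,8],[0,0.25,0.025,0,0,0,9.3],[0,0.3,0.03,0,0,0,9.3],[0,0.35,0.037,0,0,0,9.3],[0,0.4,0.037,0,0,0,9.3]]';python3 -m handwheel '[[0,0,0,0,0,0,0],[0,0,0,0,0,0,0],[0,0,0,0,0,0,0]]';python3 - <<'E'
from h import *
go(.5207,-.2937,.125,-1.5)
E
```

```text
time_s: 35.3
tcp_pos: [0.5176, -0.2944, 0.2546]
ee_rot: [[-0.028, -1.0, -0.001], [-1.0, 0.028, 0.002], [-0.002, 0.001, -1.0]]
wrist_force: [0.2, 0.7, 0.0]
gripper_width: 0.573
gripper_force: 30.0
time_s: 35.6
tcp_pos: [0.5184, -0.292, 0.2547]
ee_rot: [[-0.027, -1.0, -0.001], [-1.0, 0.027, 0.001], [-0.001, 0.001, -1.0]]
wrist_force: [0.2, -0.1, -0.9]
gripper_width: 0.569
gripper_force: 30.0
GO (0.5207, -0.2937, 0.125, -1.5) d [0.0018, -0.0024, 0.1297] rot [0.0, 0.1, -0.0] cur [ 0.518 -0.292  0.255] j6 12
```

```bash
python3 -m handwheel '[[0,0.0018,-0.0024,0.04,0,0,0],[0,0.0018,-0.0024,0.06,0,0,0],[0,0.0018,-0.0024,0.08,0,0,0],[0,0.0018,-0.0024,0.1,0,0,0],[0,0.0018,-0.0024,0.12,0,0,0],[0,0.0018,-0.0024,0.131,0,0,0],[0,0.0018,-0.0024,0.131,0,0,0],[0,0.0018,-0.0024,0.131,0,0,0]]'; python3 -m handwheel '[[0.8,0,0,0,0,0,0],[0.8,0,0,0,0,0,0],[0.8,0,0,0,0,0,0],[0.8,0,0,0,0,0,0],[0.8,0,0,-0.03,0,0,0],[0.8,0,0,-0.06,0,0,0],[0.8,0,0,-0.11,0,0,0],[0.8,0,0,-0.16,0,0,0]]'; python3 -m handwheel '[[0.8,-0.05,0,-0.04,0,0,0],[0.8,-0.1,0.05,-0.04,0,0,0],[0.8,-0.15,0.1,-0.04,0,0,0],[0.8,-0.2,0.1,-0.04,0,0,0],[0.8,-0.25,0.1,-0.04,0,0,0],[0.8,-0.25,0.1,-0.04,0,0,0],[0.8,-0.25,0.1,-0.04,0,0,0],[0.8,-0.25,0.1,-0.04,0,0,0]]'; python3 - <<'E'
from h import *
c=cap('side','s9')
c=cap('top','t9'); X=cloud(c); Z=X[...,2]
for n,a,b,y0,y1 in(('lid',.003,.02,-.24,-.13),('knob',.03,.055,-.24,-.13),('top',.053,.068,-.14,-.042),('mid',.053,.068,-.042,.052),('bot',.053,.068,.057,.16)):
  m=(X[...,1]<y1)&(X[...,1]>y0)&(X[...,0]<.62)&(X[...,0]>.4)&(Z>a)&(Z<b); print(n,m.sum(),rect(X[m]) if m.any() else 0,np.percentile(Z[m],[5,50,95]) if m.any() else 0)
m=(abs(X[...,0]-.5207)<.055)&(abs(X[...,1]+.2937)<.025); print('flap z',np.percentile(X[m][:,2],[1,50,99]))
E
```

```text
time_s: 36.4
tcp_pos: [0.5216, -0.2939, 0.125]
ee_rot: [[-0.026, -1.0, 0.001], [-1.0, 0.026, 0.0], [-0.0, -0.001, -1.0]]
wrist_force: [-1.0, 0.0, -1.2]
gripper_width: 0.573
gripper_force: 30.9
time_s: 37.2
tcp_pos: [0.5206, -0.2947, 0.2859]
ee_rot: [[-0.027, -1.0, -0.001], [-1.0, 0.027, 0.001], [-0.001, 0.001, -1.0]]
wrist_force: [0.4, -1.1, -0.1]
gripper_width: 0.8
gripper_force: 0.0
time_s: 38.0
tcp_pos: [0.4279, -0.0413, 0.325]
ee_rot: [[-0.025, -1.0, 0.002], [-1.0, 0.025, 0.001], [-0.001, -0.002, -1.0]]
wrist_force: [-0.1, 0.0, -1.3]
gripper_width: 0.8
gripper_force: 0.0
lid 1864 ([0.5105, -0.1849], (218.9, 109.6), 0.3) [0.00344731 0.0096326  0.01455132]
knob 138 ([0.5475, -0.2098], (25.3, 25.1), -89.7) [0.03683589 0.0416629  0.04622711]
top 241 ([0.4954, -0.0872], (130.6, 65.6), 1.0) [0.05645047 0.06039509 0.06346219]
mid 132 ([0.5285, 0.0071], (65.8, 65.5), -88.5) [0.05596514 0.06011605 0.06329456]
bot 273 ([0.5083, 0.1015], (107.2, 69.0), 4.8) [0.0556768  0.05983177 0.06359887]
flap z [0.17937825 0.18393241 0.18828448]
```

View pics/s9.png

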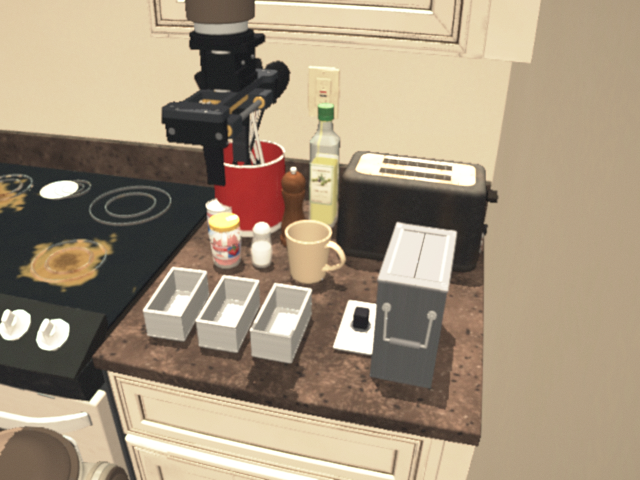

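View pics/t9.png

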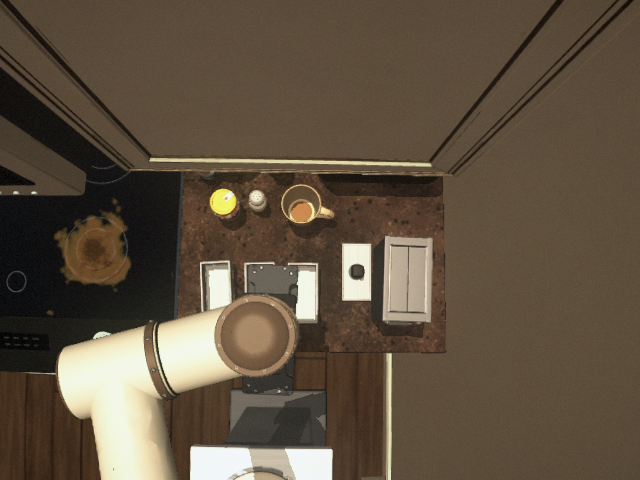

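The side view shows three empty upright tins at (177,303), (230,313) and (282,322), and the lid flat at (358,327). The flaps are shut, level at z≈0.184, in both views, and the jar, shaker and mug have not moved. I'll hand the job in.

```bash
python3 -c "
from h import *
print(workorder.finish_job())"
```

```text
the job is handed in; nothing more can be done
None
```

The job is handed in, verdict not shown: the last pictures show the lid and three tins upright on the worktop, flaps shut, and all three cobs present (cob_1, cob_3, cob_4) in the caddy.

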